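# Roll test for two microscope focus spindles

### The arm

A 7-joint arm with a two-finger parallel gripper is mounted at the origin on the work surface. World frame = base frame: x ahead of the robot, y to its left, z up, the work surface at z = 0. Lengths are in mm, angles in rad, forces in N, time in s.
With the tool pointing down it reaches from about 425 to 925 mm from the base axis. Payload 6.8 kg.
Tool frame: the origin (TCP) lies midway between the tips of the shut fingers; the grasp point (between the pads) lies 19 mm behind it; z points along the fingers, x is the direction in which the jaws open and shut, and the axes are right-handed (so a half turn about z gives the same grasp; the last joint's range is limited). The gripper opens to 88 mm and grips with 3 to 60 N. Pads are 20 mm wide; open, the fingers measure 115 mm over their backs; the gripper's body (75 mm by 178 mm) begins 61 mm behind the grasp point.
Start: joints at [-1.437, 0.477, 0.022, 1.555, -0.011, 1.109, -0.083], TCP at [161.624, 655.382, 222.664] pointing down, gripper open.
Joint ranges: [-2.96, 2.96], [-0.34, 2.1], [-1.41, 1.46], [0.24, 2.44], [-1.37, 4.51], [0.17, 1.92], [-2.96, 2.96]. Speed limits (rad/s): [2.39, 2.39, 3.14, 3.14, 3.14, 3.14, 3.14].

### API

Orientations are given as a unit quaternion [x, y, z, w].
In Python, from station import arm gives the robot as it stands. Calls block until the motion is done:
- arm.move_ptp(position, orientation): joint-space move of the TCP to a pose.
- arm.servo_line(position, ori=None, max_speed=150, until_force=None): straight line of the TCP; ori=None keeps the orientation; max_speed is the mean speed in mm/s. With until_force (N) it stops when the force on the tool has changed by that much, and returns True; else False.
- arm.goto_joints(angles): joint-space move.
- arm.gripper_open() and arm.gripper_close(grip_force=None): open the fingers fully, or close them until they stop; grip_force is the grip in N (None keeps the last).
- arm.pause(seconds).
- arm.solve_ik(position, orientation): joint angles nearest the present ones, or None.
- arm.read_state(): the state.
- arm.capture(name): name is "scene" or "side" or "wrist"; returns the picture (480x640x3 uint8, red, green, blue); there is no depth.
- arm.calibration(name): a dict with "camera_matrix" (3x3 intrinsics, pixels), "R" (3x3) and "t" (3): a world point X has camera coordinates R X + t; the wrist camera has in their place "tool_from_camera" (4x4, takes a point from camera to tool coordinates, whose origin is the TCP and whose axes are the tool frame's). Camera axes: x right, y down, z forward; pixel columns grow to the right and rows downward; lengths in mm; the calibration is good to about 2 mm. A picture is of the moment at which its call begins: read the wrist's pose just before it. calibration takes no time and is no camera call.
A pose or a line that the arm cannot do raises arm.PlanningError and nothing moves.
- arm.finish_job(): hands the job in, once; it reports no verdict.
The state is a dict: "time_s": time; "joint_positions": joint angles; "joint_velocities": joint speeds; "joint_torque": joint torques, N m; "tcp_pos": TCP position; "orientation": TCP orientation; "wrist_force": force on the tool from outside, world axes, zero at the start; "torque": the same for the moment, N m; "grip_width": finger opening in mm.
Only numpy, scipy, OpenCV 4.12 (cv2) and the standard library are available. Lean on these libraries where they do the work, as an engineer would, in place of code of your own. Each camera call takes 0.05 s, during which the arm holds its last target. There are 200 camera calls.

### The job

Test the two focus spindles on the flat plate: first the one in the lane nearer the low grey tray beside the plate, then the one in the other lane, rest closed fingertips on top of the bare shaft between the collars and roll it along the plate under light pressure (a few newtons, following it gently if it rises) through about half a turn in one stroke. One of the two runs out, its shaft rising and falling as it rolls: pick that one up and lay it in the grey tray, and leave the true one on the plate. Do not disturb the other things on the bench.

Things in the scene. Friction and masses are not known exactly. Their poses are not given: they have to be found in the camera images.
- plate: Dark flat plate, fixed, 170 x 300 mm, 30 mm thick. Origin: centre of its underside; x along the 170 mm side, y along the 300 mm side, the rolling direction, away from the tray. Low aluminium stops (5 mm high, 6 mm wide, 50 mm long) at y = -145, 0 and 145 mm stop the collars; each pair leaves a 56 mm gap round x = 0 for the fingers. They make two lanes, one spindle lying across each.
- lane_1 (a point): Centre of the lane nearer the tray, on the plate's top face. The lane is 139 mm long between stops; its spindle starts within 25 mm of here, its axis along the plate's x to 0.1 rad. Rolled under a flat finger on the shaft, a spindle goes 9 mm and the finger 14 mm per radian, so the finger gains 5 mm on the shaft per radian: start with the fingers' middle some 8 mm behind it.
- lane_2 (a point): Centre of the other lane, like lane_1. True spindle: shaft on the collars' axis, its top 14 mm above the plate throughout. Faulty spindle: shaft 2 mm off that axis; it starts at its lowest (top 12 mm above the plate, z up), may stay turned or roll back when let go, and its top rises 4 mm in half a turn. Either may lie in either lane. Contact is stiff: pressing 2 mm too deep can pass 10 N.
- spindle_a: One of two look-alike steel spindles. Shaft 10 mm diameter, 120 mm long, with two collars of 18 mm diameter, 12 mm wide, centred 45 mm either side of the middle. 0.08 to 0.17 kg. It rolls on its collars, shaft clear of the plate. Origin: on the collars' axis, midway, 9 mm above what it lies on however it is turned; x along the spindle; z up at the start, turns as it rolls.
- spindle_b: One of two look-alike steel spindles. Shaft 10 mm diameter, 120 mm long, with two collars of 18 mm diameter, 12 mm wide, centred 45 mm either side of the middle. 0.08 to 0.17 kg. It rolls on its collars, shaft clear of the plate. Origin: on the collars' axis, midway, 9 mm above what it lies on however it is turned; x along the spindle; z up at the start, turns as it rolls.
- tray: Grey plastic open tray for rejects, fixed to the bench on the plate's -y side, 170 x 110 mm, 25 mm high, walls 4 mm, inner floor about 4 mm above the bench. Origin: centre of its underside; x along its 170 mm side.
- oil_bottle: Bystander: small amber bottle, 30 mm across, 75 mm high. Origin: centre of its base.
- objective: Bystander: steel microscope objective standing on the bench, 28 mm across, 50 mm high. Origin: centre of its base.
- screwdriver: Bystander: screwdriver, 170 mm long, lying along its x. Origin: under its middle.
- marker: Bystander: black marker pen, 12 mm thick, about 140 mm long, lying along its x. Origin: under its middle.
- dish: Bystander: shallow glass dish, 84 mm across, 14 mm high. Origin: centre of its base.
- slide_case: Bystander: blue slide case, 85 x 140 x 32 mm. Origin: centre of its base.
There are look-alikes about, which are no part of the job. Leave any purple or yellow look-alike of the spindle_b alone. Leave any blue look-alike of the spindle_a alone.

How it is judged (in metres and radians):
On the way, in this order (a step that is already met when the one before it is completed fails the run):
1. the spindle in the lane nearer the tray is turned by more than 2.0 rad from its start, on the plate, under the pressure of the fingers (over 0.8 N) (((angle between spindle_a's own z axis and vertical above 2 rad and contact force between the fingers and spindle_a above 0.8 N and contact force between spindle_a and plate above 1.8 N and y of spindle_a in the frame of plate below 0 m) or (angle between spindle_b's own z axis and vertical above 2 rad and contact force between the fingers and spindle_b above 0.8 N and contact force between spindle_b and plate above 1.8 N and y of spindle_b in the frame of plate below 0 m))), for 0.05 s.
2. the spindle in the other lane is turned in the same way (((angle between spindle_a's own z axis and vertical above 2 rad and contact force between the fingers and spindle_a above 0.8 N and contact force between spindle_a and plate above 1.8 N and y of spindle_a in the frame of plate above 0 m) or (angle between spindle_b's own z axis and vertical above 2 rad and contact force between the fingers and spindle_b above 0.8 N and contact force between spindle_b and plate above 1.8 N and y of spindle_b in the frame of plate above 0 m))), for 0.05 s.
At the end, for the whole second after the job is handed in: The faulty spindle lies at rest inside the grey tray on its floor (its middle inside the walls, no more than 20 mm above the bench), and the true one lies at rest on the plate on its collars (within 4 mm of its normal height); speeds under 0.02 m/s (x of spindle_b in the frame of tray between -0.08 and 0.08 m and y of spindle_b in the frame of tray between -0.05 and 0.05 m and z of spindle_b in the frame of tray between 0.008 and 0.02 m and x of spindle_a in the frame of plate between -0.08 and 0.08 m and y of spindle_a in the frame of plate between -0.15 and 0.15 m and z of spindle_a in the frame of plate between 0.035 and 0.043 m and linear speed of each of spindle_a, spindle_b below 0.02 m/s); the robot touches nothing.
It fails at once if a spindle is pressed on the plate with more than 15 N (contact force between any of spindle_a, spindle_b and plate above 15 N).
It fails at once if a bystander is moved by more than 40 mm (distance of any of oil_bottle, objective, screwdriver, marker, dish, slide_case from where it was at the start of the episode above 0.04 m).
It also fails if it takes over 72 s, if anything falls off the work surface, if the arm or the gripper's body presses on something with over 40 N, if the wrist force passes 120 N, or if a joint passes its speed limit or range.

## Working session

There is one attempt and no reset: what is moved stays moved. The work goes in short steps, each a Python script; the robot and the scene stay as the last script left them, time stands still between calls to the robot, and variables do not carry over. Pictures are saved under pics/ and viewed, about 8 in all and at most 12, crops included, and the job is handed in when it is done.

```bash
mkdir -p pics; ls
python3 - <<'E'
from station import arm
import cv2,numpy as np
a=arm.capture("scene");b=arm.capture("side")
cv2.imwrite("pics/scene.png",a[:,:,::-1]);cv2.imwrite("pics/side.png",b[:,:,::-1])
for n in("scene","side","wrist"):print(n,arm.calibration(n))
s=arm.read_state();print(s)
E
```

```text
pics
scene {'camera_matrix': array([[611.24723638,   0.        , 318.59927564],
       [  0.        , 611.24723638, 231.41735225],
       [  0.        ,   0.        ,   1.        ]]), 'R': array([[-1.19013069e-01,  9.92892384e-01, -7.76607989e-04],
       [ 8.41215212e-01,  1.00416721e-01, -5.31294127e-01],
       [-5.27439908e-01, -6.38842392e-02, -8.47187080e-01]]), 't': array([  20.77850898, -444.84346674, 1433.35498497])}
side {'camera_matrix': array([[572.06998763,   0.        , 314.31065269],
       [  0.        , 572.06998763, 234.4951329 ],
       [  0.        ,   0.        ,   1.        ]]), 'R': array([[ 0.84134325, -0.54031031,  0.01436348],
       [-0.27013636, -0.44336262, -0.85466715],
       [ 0.4681537 ,  0.71518833, -0.51897761]]), 't': array([-414.21638779,  241.61373002,  850.44588395])}
wrist {'camera_matrix': array([[343.62195719,   0.        , 328.92521551],
       [  0.        , 343.62195719, 242.80674001],
       [  0.        ,   0.        ,   1.        ]]), 'tool_from_camera': array([[ 9.99999920e-01, -3.91600836e-04, -7.87186020e-05,
         5.28743271e-01]
[... 286 characters left out ...]
tions': array([-1.43709962,  0.47771835,  0.02235359,  1.55631636, -0.01149855,
        1.1092896 , -0.08308816]), 'joint_velocities': array([ 0.00092564, -0.0017588 ,  0.00038586, -0.002619  ,  0.00190783,
        0.00103095, -0.00019404]), 'joint_torque': array([ 4.43352910e-03, -5.84088778e+01,  1.54004294e+00, -2.73311502e+01,
       -5.42071892e-02,  1.31284518e-02,  7.12203109e-05]), 'tcp_pos': array([161.51792697, 654.84898601, 221.79383449]), 'orientation': array([ 7.87217939e-01,  6.16674367e-01, -5.91554168e-04,  5.41040268e-04]), 'wrist_force': array([-0.0987766 , -0.13624506, -0.12875982]), 'torque': array([-0.02986867,  0.09129707,  0.00479147]), 'grip_width': 87.52084866018694}
```

View pics/scene.png

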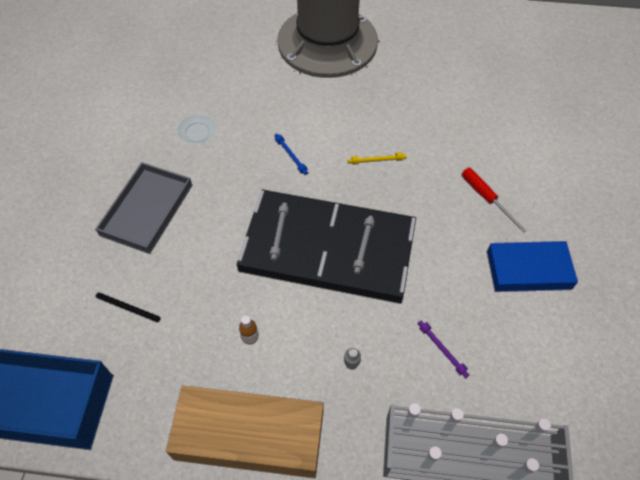

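View pics/side.png

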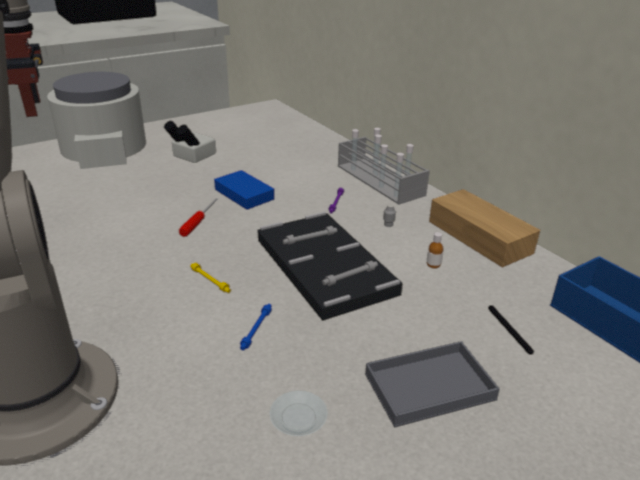

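```bash
cat > h.py <<'E'
from station import arm
import cv2,numpy as np
from scipy.spatial.transform import Rotation as Ro
def q(psi): return np.array([np.cos(psi/2),np.sin(psi/2),0,0])   # tool down, tool x at yaw psi
def cast(K,R,t,uv,z):                       # R,t: world->camera
    uv=np.atleast_2d(uv).astype(float)
    d=np.c_[uv,np.ones(len(uv))]@np.linalg.inv(K).T@R
    c=-R.T@t
    return c+d*((z-c[2])/d[:,2])[:,None]
def cam(n):
    c=arm.calibration(n)
    if n!="wrist": return c["camera_matrix"],c["R"],c["t"]
    s=arm.read_state(); Rt=Ro.from_quat(s["orientation"]).as_matrix()
    T=c["tool_from_camera"]; R=Rt@T[:3,:3]; p=Rt@T[:3,3]+s["tcp_pos"]
    return c["camera_matrix"],R.T,-R.T@p
def shot(name):
    K,R,t=cam("wrist"); im=arm.capture("wrist")
    cv2.imwrite(f"pics/{name}.png",im[:,:,::-1]); np.savez(f"pics/{name}.npz",K=K,R=R,t=t)
    return im,K,R,t
E
python3 - <<'E'
from h import *
c=cam("scene")
P=cast(*c,[(262,192),(416,214),(404,290),(242,262)],30)[:,:2];print("plate",P.round())
S=cast(*c,[(284,207),(275,255),(369,219),(358,268)],39)[:,:2];print("sp",S.round())
T=cast(*c,[(142,165),(191,180),(150,250),(98,231)],25)[:,:2];print("tray",T.round())
print(cast(*c,[(248,330),(352,360)],0)[:,:2].round())
y=(P[1]-P[0]+P[2]-P[3]);a=np.arctan2(y[1],y[0]);print("yaw y",a)
ct=P.mean(0)
arm.move_ptp([ct[0],ct[1],230],q(a))
shot("w1");s=arm.read_state();print(s["time_s"],s["tcp_pos"],s["joint_positions"])
E
```

```text
plate [[467. -74.]
 [483. 220.]
 [644. 205.]
 [622. -83.]]
sp [[502. -25.]
 [606. -26.]
 [510. 134.]
 [615. 122.]]
tray [[ 427. -321.]
 [ 452. -216.]
 [ 615. -254.]
 [ 587. -360.]]
[[736. -55.]
 [769. 127.]]
yaw y 1.5070642533585417
2.6583 [553.96660865  67.95943818 229.93088699] [-0.63856733  0.2969661   0.50003277  1.85702134 -0.16479704  1.02833532
  1.43717645]
```

View pics/w1.png

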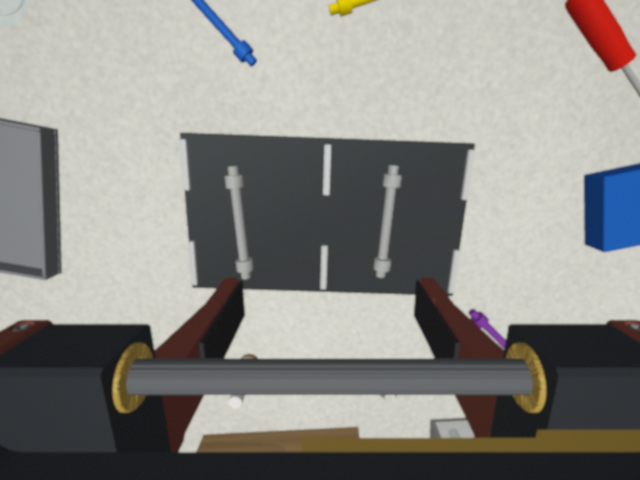

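```bash
cat >> h.py <<'E'
def spindles(im,K,R,t,P):
    """grey bright blobs within plate polygon P (world xy, z=30): list of (area, centre xy, axis yaw, length)"""
    pc=np.c_[P,np.full(4,30.)]@R.T+t; uv=(pc@K.T)[:,:2]/pc[:,2:]
    m=np.zeros(im.shape[:2],np.uint8); cv2.fillConvexPoly(m,uv.astype(int),255)
    g=cv2.cvtColor(im,cv2.COLOR_RGB2GRAY); b=((g>95)&(m>0)).astype(np.uint8)
    out=[]
    for c in cv2.findContours(b,cv2.RETR_EXTERNAL,cv2.CHAIN_APPROX_NONE)[0]:
        if cv2.contourArea(c)<60: continue
        w=cast(K,R,t,c[:,0,:],39)[:,:2]
        (ce,sz,an)=cv2.minAreaRect(w.astype(np.float32)); bx=cv2.boxPoints((ce,sz,an))
        e=max((bx[1]-bx[0],bx[2]-bx[1]),key=np.linalg.norm); ya=np.arctan2(e[1],e[0]); ya=(ya+np.pi/2)%np.pi-np.pi/2
        out.append((np.array(ce),ya,max(sz),min(sz)))
    return out
E
python3 - <<'E'
from h import *
im=cv2.imread("pics/w1.png")[:,:,::-1].copy();z=np.load("pics/w1.npz");K,R,t=z["K"],z["R"],z["t"]
P=cast(K,R,t,[(181,134),(474,145),(452,294),(195,287)],30)[:,:2];print(P.round(1))
print("sides",np.linalg.norm(P-np.roll(P,-1,0),axis=1).round(1),"centre",P.mean(0).round(1))
for s in spindles(im,K,R,t,P): print(s[0].round(1),round(s[1],3),round(s[2],1),round(s[3],1))
g=cv2.cvtColor(im,cv2.COLOR_RGB2GRAY);print(g[200,210],g[220,238],g[160,327])
E
```

```text
[[459.3 -74.3]
 [488.4 220. ]
 [652.1 203.9]
 [625.  -88.8]]
sides [295.7 164.5 293.9 166.4] centre [556.2  65.2]
[620.1 199.8] -0.098 52.8 5.7
[607.7  59.2] -0.097 52.5 8.9
[593.8 -81.1] -0.096 53.2 5.0
[554.3 -26.9] -0.018 122.3 18.4
[562.8 129.1] -0.131 122.2 18.4
[517.4 209.9] -0.098 51.8 5.7
[502.8  69.5] -0.1 51.5 8.7
[489.1 -71.1] -0.096 52.9 5.3
67 169 206
```

```bash
cat >> h.py <<'E'
def roll(c,yaw,back=7.5,travel=40.,step=1.5,Ft=4.):
    u=np.array([-np.sin(yaw),np.cos(yaw)]); p=np.asarray(c)-back*u
    arm.move_ptp([*p,70],q(yaw)); arm.gripper_close()
    arm.servo_line([*p,50],max_speed=80); arm.pause(.2)
    f0=np.mean([arm.read_state()["wrist_force"][2] for _ in range(3)])
    hit=arm.servo_line([*p,38],max_speed=8,until_force=2.0)
    s=arm.read_state(); z=z0=s["tcp_pos"][2]; print("hit",hit,"z",z0.round(2),"F",(s["wrist_force"][2]-f0).round(2),"t",s["time_s"])
    if not hit: return
    d=0; log=[]; ff=0
    while d<travel:
        F=arm.read_state()["wrist_force"][2]-f0
        dz=np.clip(.1*(F-Ft),-.4,.6); ff=np.clip(.7*ff+.3*dz,-.2,.25); z+=dz+.5*ff
        d=min(travel,d+step); arm.servo_line([*(p+d*u),z],max_speed=15)
        s=arm.read_state(); log.append((d,s["tcp_pos"][2]-z0,s["wrist_force"][2]-f0))
    t=s["time_s"]; arm.pause(.2); print(np.round(log,2).tolist(),"t",t)
    s=arm.read_state();print("end F",s["wrist_force"][2]-f0)
    arm.servo_line([*(p+d*u),80],max_speed=60)
E
python3 - <<'E'
from h import *
roll((554.3,-26.9),-.018)
E
```

```text
hit True z 44.03 F 4.68 t 6.3833
[[1.5, 0.1, 3.48], [3.0, 0.08, 4.45], [4.5, 0.08, 4.75], [6.0, 0.15, 3.97], [7.5, 0.14, 3.17], [9.0, 0.1, 3.46], [10.5, 0.08, 4.69], [12.0, 0.08, 4.73], [13.5, 0.12, 4.11], [15.0, 0.17, 2.29], [16.5, 0.06, 4.94], [18.0, 0.08, 3.9], [19.5, 0.08, 3.47], [21.0, 0.06, 4.5], [22.5, 0.08, 3.99], [24.0, 0.04, 4.53], [25.5, 0.09, 4.06], [27.0, 0.11, 3.95], [28.5, 0.13, 3.73], [30.0, 0.14, 4.11], [31.5, 0.13, 3.68], [33.0, 0.1, 4.16], [34.5, 0.09, 3.41], [36.0, 0.06, 4.17], [37.5, 0.06, 4.25], [39.0, 0.06, 4.5], [40.0, 0.13, 4.59]] t 13.1417
end F 3.5980667556074546
```

```bash
cat >> h.py <<'E'
PL=np.array([[459.3,-74.3],[488.4,220.],[652.1,203.9],[625.,-88.8]])
def look(name):
    arm.move_ptp([554,68,230],q(1.507)); arm.pause(.3); r=spindles(*shot(name),PL)
    r=[s for s in r if s[2]>100 ]
    for s in r: print(s[0].round(1),round(s[1],3),round(s[2],1),round(s[3],1))
    print("t",arm.read_state()["time_s"]); return r
E
python3 - <<'E'
from h import *
look("w2")
E
```

```text
[562.5 129. ] -0.129 122.1 18.6
[554.7  -0.6] -0.014 123.1 18.6
t 15.4417
```

Run:
```python
from h import *
roll((562.6,129.0),-.13)
look("w3")
```

```text
hit True z 42.04 F 5.04 t 18.4917
[[1.5, 0.16, 3.64], [3.0, 0.16, 4.38], [4.5, 0.19, 4.75], [6.0, 0.29, 4.28], [7.5, 0.35, 6.01], [9.0, 0.56, 5.26], [10.5, 0.73, 6.18], [12.0, 0.98, 4.7], [13.5, 1.16, 4.52], [15.0, 1.28, 5.21], [16.5, 1.5, 6.53], [18.0, 1.76, 4.96], [19.5, 1.99, 6.33], [21.0, 2.23, 4.74], [22.5, 2.43, 5.55], [24.0, 2.63, 5.38], [25.5, 2.82, 5.74], [27.0, 3.05, 5.48], [28.5, 3.22, 4.84], [30.0, 3.38, 5.35], [31.5, 3.56, 3.72], [33.0, 3.62, 4.99], [34.5, 3.77, 4.38], [36.0, 3.83, 4.62], [37.5, 3.91, 4.62], [39.0, 4.0, 4.26], [40.0, 4.04, 3.97]] t 25.2667
end F 3.7774015727090626
[567.1 154.8] -0.132 123.8 18.8
[554.6  -0.8] -0.018 123.9 18.3
t 27.825
```

View pics/w3.png

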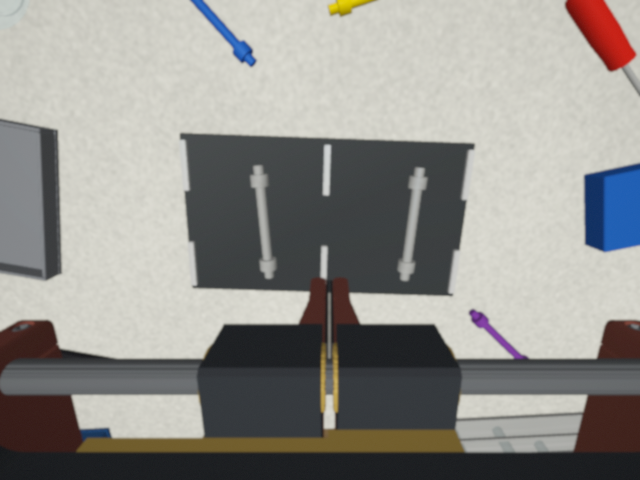

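Run:
```python
from h import *
c=[567.1,154.8];o=q(-.132+np.pi/2)
arm.gripper_open()
arm.move_ptp([*c,90],o); print(arm.servo_line([*c,33.5],max_speed=50,until_force=8))
arm.gripper_close(grip_force=25); print(arm.read_state()["grip_width"])
arm.servo_line([*c,60],max_speed=40); arm.servo_line([*c,230],max_speed=150)
print(arm.read_state()["grip_width"])
arm.move_ptp([520,-288,230],q(.588)); arm.pause(.2)
shot("w4"); s=arm.read_state();print(s["grip_width"],s["time_s"],s["tcp_pos"])
```

```text
False
9.272963248127533
9.304507906572647
9.29429537948401 36.3583 [ 520.45470856 -287.15936198  229.9117279 ]
```

View pics/w4.png

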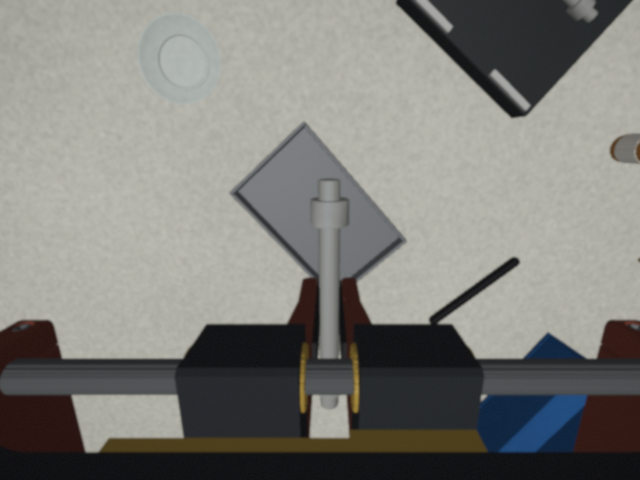

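Run:
```python
from h import *
z=np.load("pics/w4.npz")
C=cast(z["K"],z["R"],z["t"],[(304,123),(232,192),(405,240)],25)[:,:2]
print(C.round(1),np.linalg.norm(C[0]-C[1]),np.linalg.norm(C[0]-C[2]))
ct=(C[1]+C[2])/2; e=C[2]-C[0]; ya=np.arctan2(e[1],e[0]); print(ct,ya)
ya2=np.arctan2(*(C[0]-C[1])[::-1])-np.pi/2; print(ya2)
```

```text
[[ 446.1 -220.5]
 [ 419.8 -321.7]
 [ 605.4 -261.6]] 104.6004680847777 164.55450552056624
[ 512.59828124 -291.65211226] -0.25232992363383083
-0.2538522126895435
```

Run:
```python
from h import *
def poly(im,K,R,t,roi,thr):
    g=cv2.cvtColor(im,cv2.COLOR_BGR2GRAY); x0,y0,x1,y1=roi
    print("bench/tray",g[y0+8,x0+8],g[(y0+y1)//2,(x0+x1)//2])
    b=np.zeros_like(g); b[y0:y1,x0:x1]=(g[y0:y1,x0:x1]<thr)
    c=max(cv2.findContours(b,cv2.RETR_EXTERNAL,cv2.CHAIN_APPROX_NONE)[0],key=cv2.contourArea)
    h=cv2.approxPolyDP(cv2.convexHull(c),2.5,True)[:,0]
    print(np.c_[h,cast(K,R,t,h,25)[:,:2].round(1),cast(K,R,t,h,0)[:,:2].round(1)])
z=np.load("pics/w4.npz"); im=cv2.imread("pics/w4.png"); poly(im,z["K"],z["R"],z["t"],(215,105,425,278),140)
poly(cv2.imread("pics/scene.png"),*cam("scene"),(80,150,210,265),125)
v=np.hstack([cv2.resize(im[110:290,200:430],None,fx=2,fy=2),cv2.resize(cv2.imread("pics/scene.png")[150:260,85:205],None,fx=2.5,fy=2.5)[:275].copy().__class__((360,300,3),np.uint8)*0])
s=cv2.resize(cv2.imread("pics/scene.png")[150:260,85:205],None,fx=2.5,fy=2.5); v[:s.shape[0],460:460+s.shape[1]]=s
cv2.imwrite("pics/tray.png",v)
```

```text
bench/tray 173 121
[[ 303.   122.   444.7 -220.2  442.5 -220.1]
 [ 405.   239.   604.7 -260.7  613.4 -263.2]
 [ 362.   277.   591.2 -324.   599.  -330.9]
 [ 306.   277.   537.9 -359.7  542.  -369. ]
 [ 230.   193.   418.5 -323.9  414.5 -330.7]]
bench/tray 171 101
[[ 141.   163.   422.3 -324.4  403.7 -336. ]
 [ 187.   177.   445.5 -225.9  427.4 -234.9]
 [ 192.   185.   463.2 -211.8  445.7 -220.4]
 [ 150.   253.   620.9 -252.3  607.5 -261.9]
 [ 102.   237.   598.3 -348.5  584.3 -360.7]
 [  96.   231.   587.1 -363.4  572.8 -376. ]]
```

View pics/tray.png

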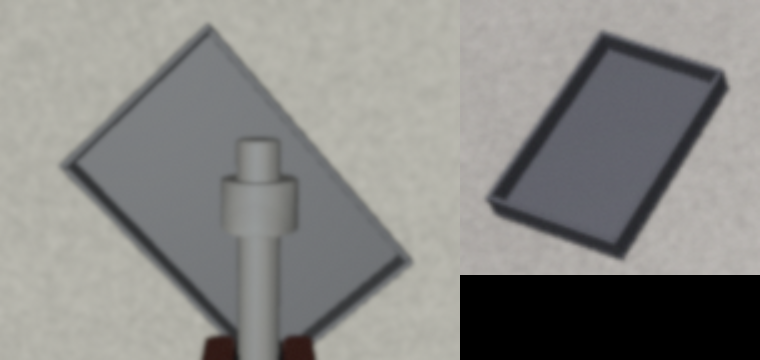

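Run:
```python
from h import *
c=[515.5,-291.5]
arm.move_ptp([*c,100],q(.506)); arm.servo_line([*c,22],max_speed=80)
print(arm.servo_line([*c,8],max_speed=15,until_force=2.5)); s=arm.read_state();print(s["tcp_pos"],s["wrist_force"])
arm.pause(.2);arm.gripper_open(); s=arm.read_state();print(s["grip_width"],s["wrist_force"])
arm.servo_line([*c,120],max_speed=80); arm.move_ptp([450,-200,260],q(.588)); arm.pause(.3)
im,*_=shot("w5"); a=cv2.imread("pics/w5.png")
sc=arm.capture("scene")[:,:,::-1]; v=np.hstack([a[:400,:460],cv2.resize(sc[120:320,70:440],(340,184)).repeat(1,0) if 0 else np.vstack([cv2.resize(sc[120:320,70:440],(340,184)),np.zeros((216,340,3),np.uint8)])])
cv2.imwrite("pics/end.png",v); print(arm.read_state()["time_s"])
```

```text
False
[ 515.54216142 -291.55616881    8.07395189] [-0.26867693  0.64700421 -0.89154522]
87.79247898140589 [0.43535421 0.39179574 0.35595954]
43.3083
```

View pics/end.png

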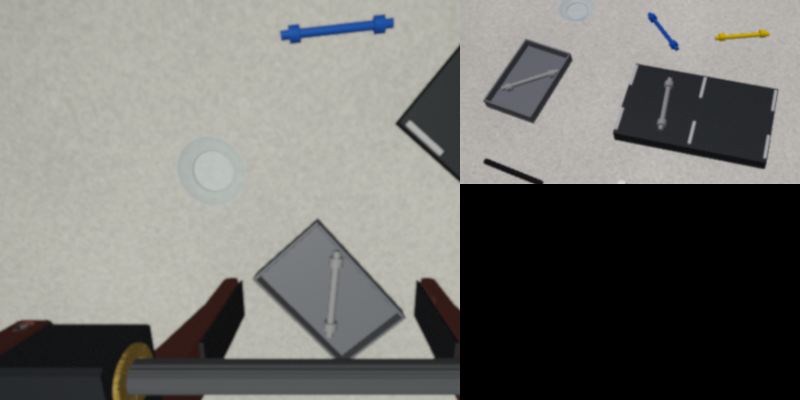

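Run:
```python
from h import *
z=np.load("pics/w5.npz")
E=cast(z["K"],z["R"],z["t"],[(336,251),(330,339)],13)[:,:2];print(E.round(1),np.linalg.norm(E[0]-E[1]))
g=lambda:arm.capture("scene").astype(int)
a=g();arm.pause(.8);b=g();print("max diff in tray/plate",np.abs(a-b)[150:300,90:420].max())
d=E-np.array([515.5,-291.5]);c,s=np.cos(-.245),np.sin(-.245);print("tray frame",(d@np.array([[c,-s],[s,c]])).round(1))
arm.finish_job()
```

```text
[[ 485.7 -239.2]
 [ 548.4 -346.8]] 124.60090405447954
max diff in tray/plate 12
tray frame [[-41.6  43.5]
 [ 45.4 -45.7]]
the job is handed in; nothing more can be done
```

I rolled both spindles, put the faulty one in the grey tray, left the true one on the plate, and handed the job in at about 44 s of the 72 s allowed.

- **Lane nearer the tray:** this spindle is true. Its shaft top stayed within about 0.2 mm of 14 mm above the plate. It rolled 26.3 mm (about 2.9 rad) at readings of 2.3–4.9 N.
- **Other lane:** this spindle is faulty. Its top started at 12 mm and rose 4.0 mm over about 26 mm of rolling, at readings of 3.6–6.5 N. I gripped it, carried it over and laid it diagonally in the tray.

**Last checks**
- **Faulty spindle:** it lies inside the tray walls. Its measured length, taken at floor height, was 124.6 mm against 120 mm, which is within pixel error, so it is most likely flat on the floor.
- **True spindle:** it is still on the plate.
- **Movement:** two scene pictures about 0.8 s apart showed nothing moving beyond image noise.
- **Gripper:** it was open and clear, with the fingers at about 260 mm.
- **Bystanders:** I saw none disturbed, but the final picture did not cover all of them.

**Disagreement:** the scene and wrist cameras put the tray's centre about 4 to 8 mm apart. I used the middle value, and the opened fingers showed no wall contact in the force reading. The descent ended at its target height with no force contact, so the spindle was released at or within a millimetre or so of the floor.

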